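# Ratchet a lacquer tile tight in the inlay clamp

## Task

Lay the half-finished lacquer tile flat on the bed of the ratchet clamp, between the sprung jaw and the end fence, and let go of it. Then swing the clamp's lever back and forth so that the jaw closes notch by notch, until the next notch would need a push of more than about 10 N at the lever's grip: stop there, do not force that notch or overtighten, or the lacquer cracks. Leave the lever swung back at its rest stop and everything else on the bench where it lies.

Things in the scene. Friction and masses are not known exactly. Their poses are not given: they have to be found in the camera images.
- lacquer_tile: Flat rectangular dark lacquer tile, 65 x 90 x 12 mm (its own x, y, z), about 0.1 kg, one half gold-leafed on top. Loose, lies on the table. Origin: centre of its underside, z up. It goes into the clamp with its 90 mm length along the clamp's y (either way round), so grip it across its 65 mm width.
- clamp: Low steel ratchet clamp, fixed. Origin: centre of its underside, at table height; z up, own y along it, own x across it, roughly away from the robot. Base plate x -55 to 55, y -165 to 185 mm, top at z 15 mm. On it a wooden bed, x -25 to 25, y -150 to 0 mm, top at z 23 mm (the tile overhangs it 7.5 mm each side). Toothed wheel and plungers lie at y 70 to 185 mm, below z 50 mm.
- bed_centre (a point): Point on top of the clamp's bed (clamp x 0, y -47, z 23 mm) where the centre of the tile's underside should be laid, to within about 6 mm; there the tile clears jaw and fence at every fence setting.
- jaw_home (a point): Fixed point where the face of the sprung jaw starts (clamp x 0, y 5, z 36 mm). The jaw is a wooden plate, x -30 to 30, z 24 to 49 mm, with its carrier (top z 47 mm) behind it up to y 55 mm. It travels to clamp -y and pushes the tile along until that meets the fence; then the springs behind it are squeezed, about 27 N more for each notch.
- fence_near (a point): Fixed point (clamp x 0, y -99, z 34 mm) marking the end fence's nearest setting. The fence, a steel block 60 mm wide, 15 mm thick, z 23 to 45 mm, is fixed with its face here or up to 30 mm further to clamp -y. Its setting is not reported, so the number of notches needed is not known beforehand: feel it at the lever.
- wheel_axis (a point): Point on the upright axis about which ratchet wheel and lever turn, at table height (clamp x 0, y 110, z 0 mm).
- lever_pivot (a point): Point on the same axis at the lever arm's height (z 55 mm). Push at the grip in slow motion: 1 N plus 1 N per 8 N of squeeze. Held still at a stroke's end it is 1 N per 8 N of squeeze, less 0.9 N. Moving strokes jolt: single readings are up to 6 N too high, so judge at standstill. A stroke broken off before its notch catches and let back leaves the wheel at its last notch.
- lever_knob (a point): Centre of the top of the lever's grip: an upright round wooden post, 18 mm in diameter, free from z 64 to 118 mm above the table, at the end of a flat arm (18 mm wide, z 50 to 60 mm), 115 mm from the axis. It swings level, on the robot's side of the clamp. It can be pushed to and fro by a fingertip or between two fingers.
- lever (a joint): Lever angle, rad, counter-clockwise from above: 0 at the rest stop, 0.62 at the far stop (hard stops). At 0 it points 157.9 degrees counter-clockwise from the clamp's x axis. It stays where it is left. Swung up, it takes hold of the wheel within 0.12 rad; the next notch has caught by 0.57. Swung back below 0.04 it drops behind the next tooth. A full swing gives one notch.
- wheel (a joint): Ratchet wheel angle, rad, 0 at the start, growing as the jaw closes: 15 teeth, 0.419 rad and 6 mm of jaw travel per notch. A spring plunger keeps it from turning back.
- straightedge: Bystander: steel straightedge, 150 x 28 x 4 mm, lying flat. Origin: centre of underside.
- jade_stone: Bystander: round green jade burnishing stone, 40 mm across, 21 mm high. Origin: centre of underside.
- palette: Bystander: scuffed wooden mixing palette, 100 x 140 x 9 mm. Origin: centre of underside.
- lacquer_jar: Bystander: closed amber glass jar, 52 mm in diameter, 55 mm high. Origin: centre of underside.
- brush: Bystander: flat brush, 160 mm long, lying. Origin: near its middle, underside.
- cork_block: Bystander: cork sanding block, 70 x 40 x 28 mm. Origin: centre of underside.
Not all that is in view belongs to the job. Of the things that look like the lacquer_tile, take the one that is farthest to the robot's right at the start.

How it is judged:
On the way, in this order (a step that is already met when the one before it is completed fails the run):
1. the tile lies flat on the clamp's bed between jaw and fence, let go (horizontal distance between lacquer_tile and bed_centre below 0.03 m and z of lacquer_tile in the frame of bed_centre below 0.003 m and angle between lacquer_tile's own z axis and vertical below 0.05 rad and contact force between the fingers and lacquer_tile below 0.1 N), for 0.2 s.
2. the clamp squeezes the tile with at least 32 N (contact force between lacquer_tile and clamp above 32 N), for 0.2 s.
At the end, for the whole second after the job is handed in: The tile lies flat and square (within 0.06 rad, within 12 mm sideways of the bed's middle) on the clamp's bed, squeezed between jaw and fence with 32 to 95 N held by the ratchet alone; the lever rests within 0.12 rad of its rest stop; nothing moves (contact force between lacquer_tile and clamp between 32 and 95 N and angle between lacquer_tile's own z axis and vertical below 0.06 rad and angle between the y axis of lacquer_tile and the y axis of clamp, either way round below 0.06 rad and z of lacquer_tile in the frame of bed_centre below 0.004 m and x of lacquer_tile in the frame of bed_centre between -0.012 and 0.012 m and value of joint lever below 0.12 rad and linear speed of lacquer_tile below 0.01 m/s); the robot touches nothing.
It fails at once if the tile is overtightened (squeezed with more than 110 N) (contact force between lacquer_tile and clamp above 110 N).
It fails at once if a bystander is disturbed (moved more than 15 mm) (distance of any of straightedge, jade_stone, palette, lacquer_jar, brush, cork_block from where it was at the start of the episode above 0.015 m).
It also fails if it takes over 72 s, if anything falls off the work surface, if the arm or the gripper's body presses on something with over 40 N, if the wrist force passes 120 N, or if a joint passes its speed limit or range.

## Robot

A 6-joint arm with a two-finger parallel gripper is mounted at the origin on the work surface. World frame = base frame: x ahead of the robot, y to its left, z up, the work surface at z = 0. Lengths are in m, angles in rad, forces in N, time in s.
With the tool pointing down it reaches from about 0.325 to 0.85 m from the base axis. Payload 15.5 kg.
Tool frame: the origin (TCP) lies on the centre line of the jaws, within the pads' length; the fingertips stand 25 mm ahead of it and the grasp point (between the pads) lies 6 mm ahead of it; z points along the fingers, y is the line along which they close (so a half turn about z gives the same grasp; the last joint's range is limited). The gripper opens to 91 mm and grips with 3 to 60 N. Pads are 32 mm wide; open, the fingers measure 118 mm over their backs; the gripper's body (76 mm by 178 mm) begins 60 mm behind the grasp point.
Start: joints at [1.006, 0.494, 1.345, -0, 1.302, -0.096], TCP at [0.282, 0.558, 0.207] pointing down, gripper open.
Joint ranges: [-2.91, 2.91], [-0.82, 2.16], [0.22, 2.67], [-1.22, 4.37], [0.12, 2.79], [-3.08, 3.08]. Speed limits (rad/s): [1.89, 1.89, 2.57, 3.01, 3.01, 3.01].

## Interface

Orientations are given as a rotation vector (axis times angle).
In Python, from station import bot gives the robot as it stands.
- The arm moves only by the tool jog_arm, never from a script. Its argument "commands" is a list of rows, each an object with "offset": the shift along the tool's x, y, z in m, a list of three; "roll": the turn about the tool's z in rad. A call has 1 to 10 rows; each row is the pose to reach, as a shift and turn from the pose commanded when the call began, along the tool's axes at that moment; what a row does not reach only later rows make up. A row lasts 1/12 s, in which the tool goes at most 41.7 mm and 7.16 degrees, less where a joint would pass 70% of its speed; a pose out of reach is approached as far as the arm can. A call with a gripper value outside its range is refused whole. "fingers" is the closure, from -1 (fully open) to 1 (shut), so that 0 is half open, set as the call begins (left out, the last holds). The fingers move at their own pace and stop on an object; "newtons" is the grip in N (left out, the last holds). Time passes only in rows, so rows that repeat a pose let the fingers close. It gives the time, the measured TCP pose, the force, the opening and the grip force at its end, in the units of the state.
- bot.sense(): the state, without advancing time (a new reading comes with each control period).
- bot.capture(name): name is "scene" or "side" or "wrist"; returns (picture, depth): 384x512x3 uint8, blue, green, red; 384x512 float32, m along the optical axis (not along the pixel's ray), 0 where there is no reading.
- bot.camera_info(name): a dict with "intrinsics" (3x3 intrinsics, pixels), "k1" (the pictures are not rectified: a ray, as slopes to the right and down, at radius r is drawn at 1 + k1 r^2 times it, then the intrinsics apply), "pose" (4x4, takes a point from camera to world coordinates); the wrist camera has in their place "hand_eye" (4x4, takes a point from camera to tool coordinates, whose origin is the TCP and whose axes are the flange's). Camera axes: x right, y up, looking along -z (the intrinsics and any distortion apply to the point x, -y, -z); pixel columns grow to the right and rows downward; lengths in m; the calibration is good to about 2 mm. A picture is of the moment at which its call begins: read the wrist's pose just before it. camera_info takes no time and is no camera call.
- bot.close_job(): hands the job in; it is judged then, once.
The state is a dict: "time": time; "joints": joint angles; "joint_velocities": joint speeds; "joint_efforts": joint torques, N m; "eef_pos": TCP position; "eef_rot": TCP orientation; "ft_force": force on the tool from outside, world axes, zero at the start; "ft_torque": the same for the moment, N m; "opening": finger opening in m; "gripper_force": force on a finger pad.
Only numpy, scipy, OpenCV 4.12 (cv2) and the standard library are available. Lean on these libraries where they do the work, as an engineer would, in place of code of your own. Each camera call takes 0.05 s, during which the arm holds its last target. There are 200 camera calls.

## Working session

There is one attempt and no reset: what is moved stays moved. The work goes in short steps, Python scripts to look and compute and a tool call to move; the robot and the scene stay as the last step left them, time stands still between calls to the robot, and variables do not carry over. Pictures are saved under pics/ and viewed, at most 10 in all, crops included, and the job is handed in when it is done.

Besides the shell and the picture viewer there is one more tool, called after "Request:" as name(argument=value, ...), one argument or row to a line, values as JSON. jog_arm: Moves the arm, as the interface text tells. Its arguments: {"type":"object","properties":{"commands":{"type":"array"},"fingers":{"type":"number"},"newtons":{"type":"number"}},"required":["commands"]}

```bash
ls; mkdir -p pics
cat > h.py <<'E'
import numpy as np, cv2
from station import bot
from scipy.spatial.transform import Rotation as R
def cam(name):
    s=bot.sense(); im,d=bot.capture(name); ci=bot.camera_info(name)
    if name=="wrist":
        T=np.eye(4);T[:3,:3]=R.from_rotvec(s["eef_rot"]).as_matrix();T[:3,3]=s["eef_pos"]
        P=T@np.array(ci["hand_eye"])
    else: P=np.array(ci["pose"])
    return im,d,np.array(ci["intrinsics"]),ci["k1"],P
def rays(uv,K,k1):
    uv=np.asarray(uv,float).reshape(-1,2)
    q=np.c_[(uv[:,0]-K[0,2])/K[0,0],(uv[:,1]-K[1,2])/K[1,1]]
    p=q.copy()
    for _ in range(20): p=q/(1+k1*(p**2).sum(1,keepdims=True))
    return np.c_[p[:,0],-p[:,1],-np.ones(len(p))]
def onplane(uv,z,c):
    im,d,K,k1,P=c; r=rays(uv,K,k1)@P[:3,:3].T; o=P[:3,3]
    return o+r*((z-o[2])/r[:,2])[:,None]
def cloud(c):
    im,d,K,k1,P=c; h,w=d.shape; u,v=np.meshgrid(np.arange(w),np.arange(h))
    r=rays(np.c_[u.ravel(),v.ravel()],K,k1)*d.reshape(-1,1)
    X=(r@P[:3,:3].T+P[:3,3]).reshape(h,w,3); X[d==0]=np.nan; return X
E
python3 - <<'E'
from h import *
import pickle
o={}
for n in("scene","side","wrist"):
    c=cam(n);o[n]=c;print(n,c[4].round(3).tolist(),c[2][0,0],c[3])
pickle.dump(o,open("c0.pkl","wb"))
cv2.imwrite("pics/a.png",cv2.resize(o["scene"][0],(800,600)));cv2.imwrite("pics/b.png",cv2.resize(o["side"][0],(800,600)))
print(bot.sense())
E
```

```text
pics
scene [[0.596, -0.636, 0.49, 1.297], [0.803, 0.471, -0.365, -0.703], [0.001, 0.611, 0.792, 1.315], [0.0, 0.0, 0.0, 1.0]] 488.39896930738786 -0.09885251205482001
side [[0.718, 0.483, -0.501, 0.069], [-0.696, 0.501, -0.514, -0.57], [0.002, 0.718, 0.696, 0.73], [0.0, 0.0, 0.0, 1.0]] 381.115380936569 -0.09790283251705906
wrist [[0.452, -0.86, -0.236, 0.217], [0.892, 0.436, 0.121, 0.591], [-0.001, -0.265, 0.964, 0.384], [0.0, 0.0, 0.0, 1.0]] 265.2622489420256 -0.01304699803048929
{'time': 0.15, 'joints': array([ 1.00648414e+00,  4.94033851e-01,  1.34596131e+00, -7.00865816e-06,
        1.30250417e+00, -9.54512352e-02]), 'joint_velocities': array([ 0.00138408, -0.00206856, -0.0019901 ,  0.00204918,  0.00015661,
       -0.00129803]), 'joint_efforts': array([ 4.02754731e-04, -8.79205084e+01, -3.82052171e+01,  7.07004732e-02,
        5.03188837e-02, -1.05118015e-04]), 'eef_pos': array([0.28223716, 0.55732304, 0.20628867]), 'eef_rot': array([-7.29688003e-01, -3.05538097e+00,  1.35071969e-03]), 'ft_force': array([-0.05251093,  0.27321012, -0.59837138]), 'ft_torque': array([-0.00308958,  0.06587641,  0.0022977 ]), 'gripper_force': 0.0, 'opening': 0.09147265999524963}
```

View pics/a.png

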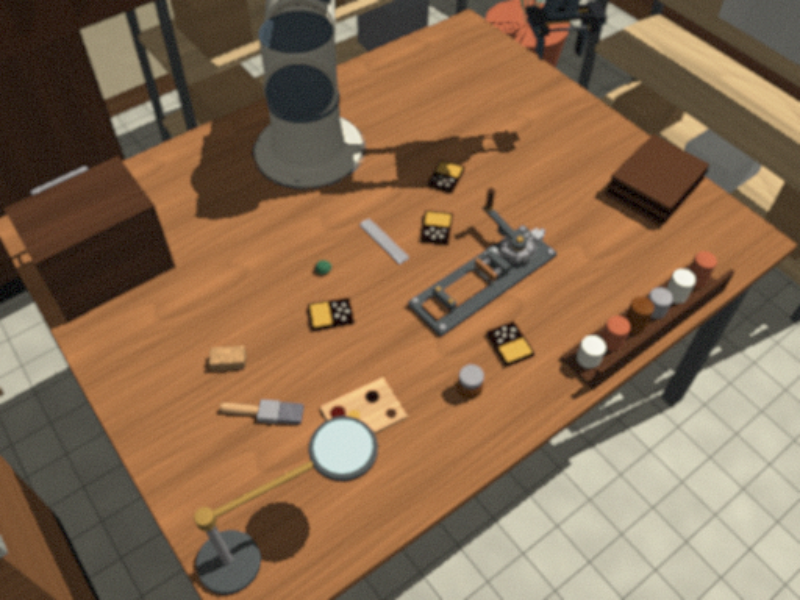

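View pics/b.png

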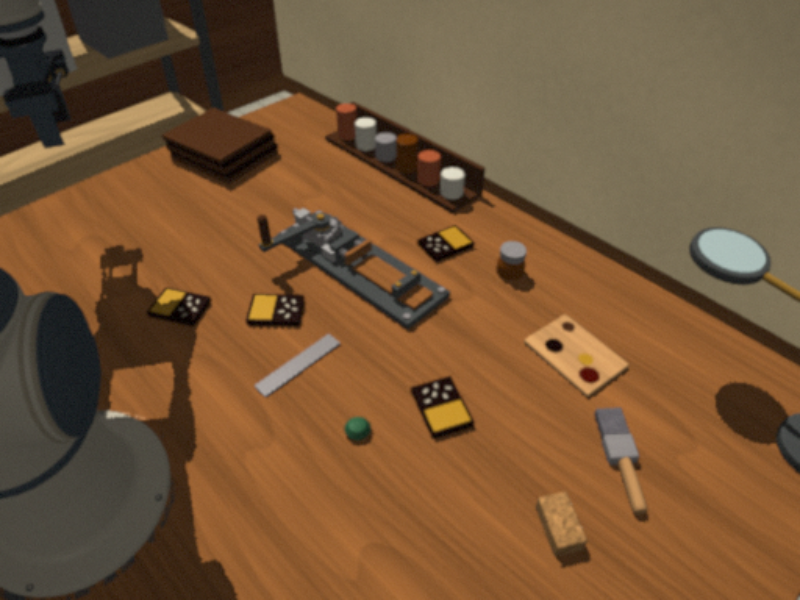

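Scene view (800x600): four tiles at A (445,177), B (437,228), C (330,314) and D (511,343). The clamp runs from (425,310) to (545,250), with the lever knob at (490,192). "Robot's right" is the smallest world y, which should be C. I'll measure it and check an enlarged crop.

Run:
```python
from h import *
import pickle
o=pickle.load(open("c0.pkl","rb"))
for n in("scene","side"):
    c=o[n];im=c[0];X=cloud(c)
    s=.64
    hsv=cv2.cvtColor(im,cv2.COLOR_BGR2HSV)
    g=cv2.inRange(hsv,(18,150,120),(32,255,255))
    k,l,st,ce=cv2.connectedComponentsWithStats(g)
    for i in range(1,k):
        if st[i,4]>50: print(n,"gold",(ce[i]/s).round(),st[i,4],onplane(ce[i],.012,c)[0].round(3))
    # tile dark+gold: top-height points
    z=X[...,2]
    print("table z",np.nanmedian(z[200:300,200:300]), np.nanstd(z[200:210,200:210]))
    m=((z>.009)&(z<.2)&(X[...,0]>.25)&(X[...,0]<.9)&(np.abs(X[...,1])<.5)).astype(np.uint8)
    k,l,st,ce=cv2.connectedComponentsWithStats(m)
    for i in range(1,k):
        if st[i,4]>60:
            p=X[l==i]; r=cv2.minAreaRect(p[:,:2].astype(np.float32)*1000)
            print(n,"obj",(ce[i]/s).round(),st[i,4],np.median(p,0).round(3),"zmax",p[:,2].max().round(3),np.round(r[0]),np.round(r[1]),round(r[2],1))
im=o["scene"][0]
cv2.imwrite("pics/c.png",cv2.resize(im[100:240,180:367],(800,600),interpolation=cv2.INTER_CUBIC))
```

```text
scene gold [454. 169.] 68 [0.286 0.238 0.012]
scene gold [437. 218.] 142 [0.391 0.103 0.012]
scene gold [320. 314.] 188 [ 0.456 -0.265  0.012]
scene gold [515. 349.] 210 [0.767 0.004 0.012]
scene gold [242. 499.] 65 [ 0.715 -0.605  0.012]
scene gold [206. 515.] 73 [ 0.704 -0.672  0.012]
table z 0.0024719506561248217 0.0031366889332659167
scene obj [445. 176.] 246 [0.291 0.207 0.013] zmax 0.023 [292. 207.] [66. 99.] 29.7
scene obj [615. 190.] 118 [0.579 0.495 0.026] zmax 0.063 [588. 489.] [64. 23.] 1.6
scene obj [483. 274.] 2840 [0.593 0.072 0.021] zmax 0.119 [550.  77.] [189. 362.] 2.3
scene obj [435. 227.] 293 [0.408 0.084 0.012] zmax 0.02 [409.  82.] [64. 97.] 45.1
scene obj [641. 314.] 2125 [0.88  0.237 0.057] zmax 0.094 [863. 277.] [ 75. 420.] 0.0
scene obj [323. 267.] 75 [ 0.359 -0.194  0.017] zmax 0.025 [ 356. -191.] [34. 36.] 55.6
scene obj [331. 313.] 386 [ 0.47  -0.248  0.013] zmax 0.02 [ 469. -247.] [90. 71.] 65.7
scene obj [509. 342.] 459 [0.746 0.006 0.013] zmax 0.022 [746.   7.] [67. 93.] 77.2
scene obj [229. 355.] 263 [ 0.446 -0.474  0.029] zmax 0.037 [ 433. -474.] [70.
[... 948 characters left out ...]
77.2
side obj [511. 259.] 366 [ 0.765 -0.13   0.044] zmax 0.057 [ 774. -123.] [48. 49.] 61.1
side obj [179. 304.] 545 [0.289 0.211 0.012] zmax 0.016 [290. 213.] [68. 91.] 29.7
side obj [275. 308.] 595 [0.407 0.089 0.011] zmax 0.015 [407.  89.] [68. 92.] 45.6
side obj [588. 366.] 311 [ 0.68  -0.355  0.01 ] zmax 0.013 [ 689. -360.] [65. 98.] 80.6
side obj [441. 405.] 884 [ 0.465 -0.245  0.012] zmax 0.016 [ 465. -243.] [91. 66.] 65.9
side obj [617. 439.] 714 [ 0.596 -0.459  0.018] zmax 0.022 [ 595. -463.] [113.  42.] 48.1
side obj [357. 427.] 194 [ 0.349 -0.192  0.017] zmax 0.023 [ 350. -190.] [32. 38.] 44.7
side obj [558. 520.] 716 [ 0.435 -0.474  0.027] zmax 0.031 [ 438. -475.] [69. 42.] 58.4
```

View pics/c.png

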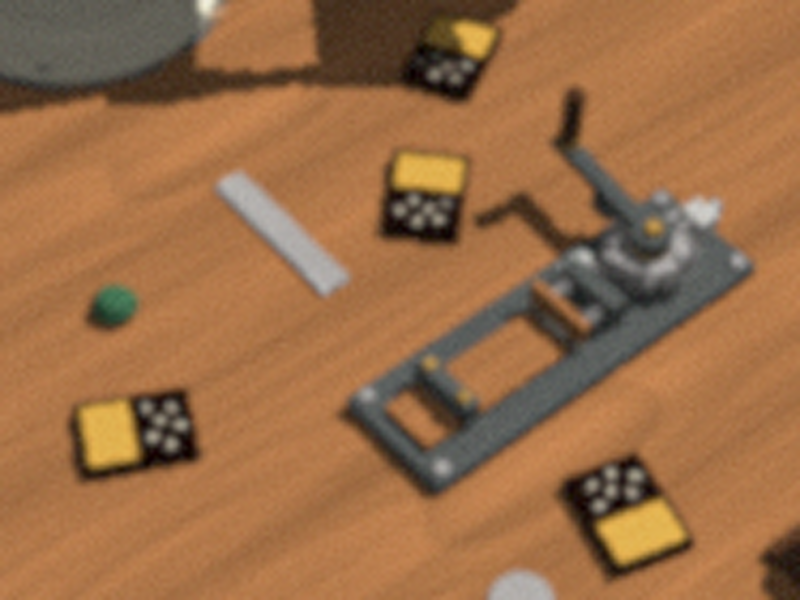

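Tile C (crop (135,430), world about (0.467,-0.245), long axis at 66°) has the smallest y of the four: A is at 0.21, B 0.09, C -0.245 and D 0.01. So C is the one to take. Next I'll measure the clamp pose and knob from the corners. In the crop, the base corners are at about (350,403), (435,487), (752,262) and the knob top is at (574,92).

Run:
```python
from h import *
import pickle
o=pickle.load(open("c0.pkl","rb"))
c=o["scene"]
f=lambda p:np.array(p)*[187/800,140/600]+[180,100]
for n,p,z in(("L",(350,403),.015),("N",(435,487),.015),("R",(752,262),.015),("boltL",(366,395),.017),("boltN",(442,466),.017),("boltR",(738,258),.017),("knob",(574,95),.118)):
    print(n,onplane(f(p),z,c)[0].round(4))
c=o["side"]
for n,p,z in(("far",(449,293),.015),("near",(408,321),.015),("knob",(263,218),.118)):
    print(n,onplane(np.array(p)*.64,z,c)[0].round(4))
# plate points by cloud
X=cloud(c).reshape(-1,3); m=(X[:,2]>.009)&(X[:,2]<.02)&(X[:,0]>.45)&(X[:,0]<.75)&(X[:,1]>-.13)&(X[:,1]<.28)
m&=~((X[:,0]>.69)&(X[:,1]<.06))&~((X[:,0]<.47)&(X[:,1]<.14))
r=cv2.minAreaRect(X[m][:,:2].astype(np.float32)*1000);print(r,cv2.boxPoints(r).round())
X=cloud(c).reshape(-1,3);k=(X[:,2]>.075)&(X[:,0]>.4)&(X[:,0]<.7)&(abs(X[:,1])<.3)&(X[:,2]<.13);print("knob cloud",np.median(X[k],0),k.sum())
s=bot.sense();print(R.from_rotvec(s["eef_rot"]).as_matrix().round(3),s["eef_pos"])
```

```text
L [ 0.5478 -0.0999  0.015 ]
N [ 0.6482 -0.0961  0.015 ]
R [0.6303 0.2521 0.015 ]
boltL [ 0.5502 -0.0861  0.017 ]
boltN [ 0.6374 -0.0808  0.017 ]
boltR [0.6214 0.2444 0.017 ]
knob [0.4701 0.1842 0.118 ]
far [ 0.6431 -0.095   0.015 ]
near [ 0.5455 -0.0932  0.015 ]
knob [0.4675 0.1832 0.118 ]
((586.3677978515625, 80.55406951904297), (112.41431427001953, 352.31256103515625), 2.233372688293457) [[523. 254.]
 [537. -98.]
 [649. -93.]
 [636. 259.]]
knob cloud [0.46487766 0.18413515 0.10148711] 102
[[-0.892  0.452 -0.   ]
 [ 0.452  0.892 -0.001]
 [ 0.    -0.001 -1.   ]] [0.28223716 0.55732304 0.20628867]
```

Request:
jog_arm(
  commands=[
    {"offset": [-0.446, -0.398, -0.114], "roll": 1.52},
    {"offset": [-0.446, -0.398, -0.114], "roll": 1.52},
    {"offset": [-0.446, -0.398, -0.114], "roll": 1.52},
    {"offset": [-0.446, -0.398, -0.114], "roll": 1.52},
    {"offset": [-0.446, -0.398, -0.114], "roll": 1.52},
    {"offset": [-0.446, -0.398, -0.114], "roll": 1.52},
    {"offset": [-0.446, -0.398, -0.114], "roll": 1.52},
    {"offset": [-0.446, -0.398, -0.114], "roll": 1.52},
    {"offset": [-0.446, -0.398, -0.114], "roll": 1.52},
    {"offset": [-0.446, -0.398, -0.114], "roll": 1.52},
  ],
  fingers=-1,
  newtons=25,
)

```text
time: 0.98
eef_pos: [0.4318, 0.1745, 0.2852]
eef_rot: [2.386, 2.044, 0.0]
ft_force: [1.2, 1.1, 0.6]
opening: 0.0914
gripper_force: 0.0
```

Request:
jog_arm(
  commands=[
    {"offset": [-0.16, 0.09, -0.035], "roll": 0.27},
    {"offset": [-0.16, 0.09, -0.035], "roll": 0.27},
    {"offset": [-0.16, 0.09, -0.035], "roll": 0.27},
    {"offset": [-0.16, 0.09, -0.035], "roll": 0.27},
    {"offset": [-0.16, 0.09, -0.035], "roll": 0.27},
    {"offset": [-0.16, 0.09, -0.035], "roll": 0.27},
  ],
)

```text
time: 1.48
eef_pos: [0.4987, 0.0012, 0.3203]
eef_rot: [2.636, 1.706, 0.001]
ft_force: [-0.8, 0.8, 0.4]
opening: 0.0912
gripper_force: 0.0
```

Run:
```python
from h import *
import pickle
c=cam("wrist");pickle.dump(c,open("w1.pkl","wb"));im=c[0]
cv2.imwrite("pics/d.png",cv2.resize(im,(800,600),interpolation=cv2.INTER_CUBIC))
s=bot.sense();print(s["time"],s["eef_pos"],s["eef_rot"],s["joint_velocities"].round(2))
g=cv2.inRange(cv2.cvtColor(im,cv2.COLOR_BGR2HSV),(18,150,120),(32,255,255))
k,l,st,ce=cv2.connectedComponentsWithStats(g)
for i in range(1,k):
    if st[i,4]>50: print("gold",(ce[i]/.64).round(),st[i,4],onplane(ce[i],.012,c)[0].round(3))
X=cloud(c);z=X[...,2]
for lo,hi in((.006,.02),(.03,.06),(.09,.125)):
    m=((z>lo)&(z<hi)&(X[...,0]>.25)&(X[...,0]<.9)&(np.abs(X[...,1])<.5)).astype(np.uint8)
    k,l,st,ce=cv2.connectedComponentsWithStats(m)
    for i in range(1,k):
        if st[i,4]>150:
            p=X[l==i]; r=cv2.minAreaRect(p[:,:2].astype(np.float32)*1000)
            print(lo,"obj",(ce[i]/.64).round(),st[i,4],np.median(p,0).round(3),np.round(r[0]),np.round(r[1]),round(r[2],1))
```

```text
1.5333 [0.49769989 0.00314917 0.31978885] [2.63649490e+00 1.70795587e+00 1.37006970e-04] [ 0.05 -0.01  0.04  0.01 -0.    0.03]
gold [128. 148.] 748 [0.281 0.231 0.012]
gold [614. 152.] 781 [0.771 0.006 0.012]
gold [270. 219.] 202 [0.387 0.098 0.012]
gold [445. 436.] 88 [ 0.464 -0.249  0.012]
0.006 obj [445. 167.] 6078 [0.604 0.069 0.015] [590.  73.] [111. 338.] 2.6
0.006 obj [667.  34.] 1051 [0.852 0.09  0.012] [867. 106.] [65. 72.] 0.7
0.006 obj [342.  38.] 654 [0.545 0.229 0.015] [549. 228.] [42. 51.] 0.0
0.006 obj [147. 159.] 2025 [0.294 0.212 0.012] [292. 213.] [67. 91.] 31.1
0.006 obj [594. 156.] 2014 [0.749 0.011 0.012] [750.  11.] [65. 90.] 77.1
0.006 obj [434. 144.] 226 [0.591 0.095 0.015] [591.  95.] [31. 24.] 3.5
0.006 obj [290. 217.] 1839 [0.41  0.09  0.012] [409.  90.] [65. 90.] 44.9
0.006 obj [446. 447.] 585 [ 0.459 -0.264  0.012] [ 459. -265.] [46. 65.] 65.5
0.03 obj [395.  54.] 1639 [0.583 0.18  0.043] [588. 186.] [93. 79.] 68.4
0.03 obj [688.  16.] 356 [0.855 0.101 0.044] [861. 100.] [14. 42.] 31.6
0.03 obj [329.  88.] 315 [0.515 0.18  0.059] [510. 185.] [18. 73.] 86.1
0.03 obj [426. 135.] 999 [0.582 0.109 0.046] [584. 106.] [67. 65.] 2.7
0.03 obj [669. 259.] 769 [ 0.775 -0.12   0.054] [ 779. -123.] [45. 46.] 65.6
0.03 obj [486. 258.] 366 [ 0.594 -0.038  0.045] [594. -40.] [60. 15.] 2.8
0.09 obj [274.  89.] 225 [0.472 0.185 0.117] [471. 187.] [17. 17.] 68.3
```

View pics/d.png

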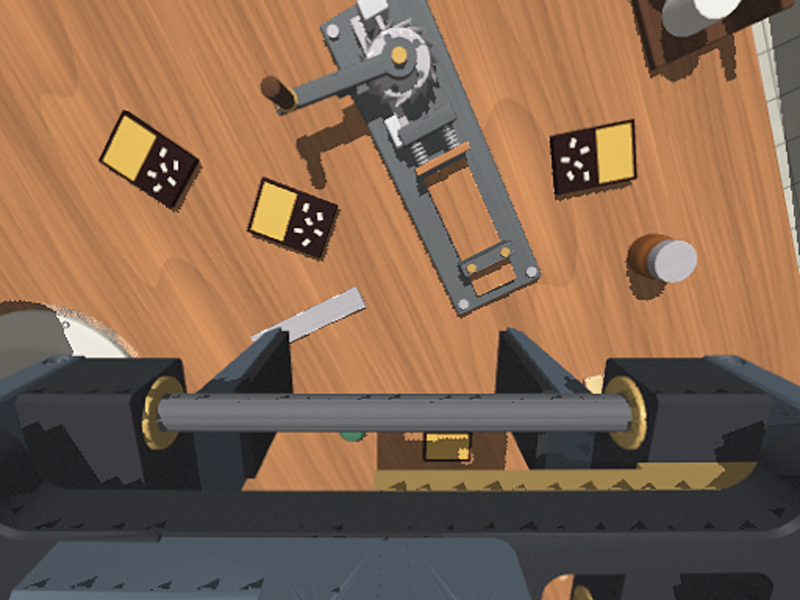

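The wrist view confirms the clamp, knob (274,89) and fence (486,258), all within about 3 mm of the other cameras. The tile at the bottom (445,440) is C. Now I'll move above C.

Request:
jog_arm(
  commands=[
    {"offset": [-0.238, 0.074, 0.23], "roll": 0},
    {"offset": [-0.238, 0.074, 0.23], "roll": 0},
    {"offset": [-0.238, 0.074, 0.23], "roll": 0},
    {"offset": [-0.238, 0.074, 0.23], "roll": 0},
    {"offset": [-0.238, 0.074, 0.23], "roll": 0},
    {"offset": [-0.238, 0.074, 0.23], "roll": 0},
    {"offset": [-0.238, 0.074, 0.23], "roll": 0},
    {"offset": [-0.238, 0.074, 0.23], "roll": 0},
    {"offset": [-0.238, 0.074, 0.23], "roll": 0},
    {"offset": [-0.238, 0.074, 0.23], "roll": 0},
  ],
)

```text
time: 2.37
eef_pos: [0.4669, -0.2424, 0.0879]
eef_rot: [-2.632, -1.708, 0.002]
ft_force: [0.2, 1.0, 0.7]
opening: 0.0914
gripper_force: 0.0
```

Run:
```python
from h import *
c=cam("wrist");im=c[0]
cv2.imwrite("pics/e.png",im)
s=bot.sense();print(s["time"],s["eef_pos"],s["eef_rot"],s["joint_velocities"].round(2))
g=cv2.inRange(cv2.cvtColor(im,cv2.COLOR_BGR2HSV),(18,120,60),(32,255,255))
X=cloud(c);z=X[...,2]
m=((z>.007)&(z<.017)&(np.hypot(X[...,0]-.468,X[...,1]+.245)<.07)).astype(np.uint8)
p=X[m>0];r=cv2.minAreaRect(p[:,:2].astype(np.float32)*1000);print(len(p),r)
```

```text
2.4167 [ 0.46766032 -0.24170786  0.08922158] [-2.63293903e+00 -1.71007051e+00  8.60331242e-04] [ 0.03 -0.04 -0.01  0.    0.01  0.01]
5602 ((469.05767822265625, -244.10400390625), (89.59718322753906, 65.18568420410156), 65.48998260498047)
```

View pics/e.png

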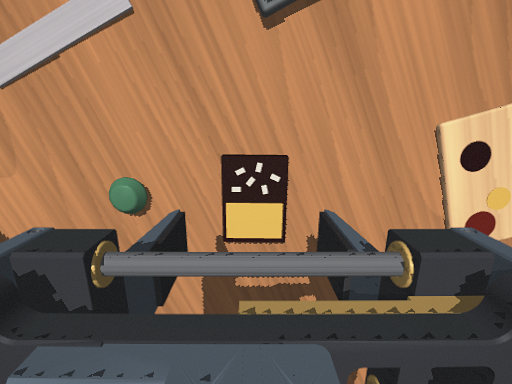

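The tile is centred between the fingers (255,198), about 2–3 mm off. Descending and gripping.

Request:
jog_arm(
  commands=[
    {"offset": [-0.002, 0.002, 0.03], "roll": 0},
    {"offset": [-0.002, 0.002, 0.05], "roll": 0},
    {"offset": [-0.002, 0.002, 0.061], "roll": 0},
    {"offset": [-0.002, 0.002, 0.061], "roll": 0},
    {"offset": [-0.002, 0.002, 0.061], "roll": 0},
  ],
)

```text
time: 2.83
eef_pos: [0.4697, -0.244, 0.0297]
eef_rot: [2.633, 1.714, 0.0]
ft_force: [0.5, 0.8, -0.1]
opening: 0.0916
gripper_force: 0.0
```

Request:
jog_arm(
  commands=[
    {"offset": [0, 0, 0], "roll": 0},
    {"offset": [0, 0, 0], "roll": 0},
    {"offset": [0, 0, 0], "roll": 0},
    {"offset": [0, 0, 0], "roll": 0},
    {"offset": [0, 0, 0], "roll": 0},
    {"offset": [0, 0, 0], "roll": 0},
    {"offset": [0, 0, 0], "roll": 0},
  ],
  fingers=1,
  newtons=25,
)

```text
time: 3.42
eef_pos: [0.4691, -0.2453, 0.0289]
eef_rot: [2.634, 1.712, 0.0]
ft_force: [0.2, -0.2, 0.5]
opening: 0.0472
gripper_force: 0.0
```

Run:
```python
from h import *
c=cam("wrist");im=c[0]
cv2.imwrite("pics/f.png",im[:,100:420])
s=bot.sense();print(s["time"],s["eef_pos"],s["opening"],s["gripper_force"],s["ft_force"])
X=cloud(c);z=X[...,2]
m=((z>.005)&(z<.04)&(np.hypot(X[...,0]-.468,X[...,1]+.245)<.09)).astype(np.uint8)
p=X[m>0];print(len(p),np.nanmedian(p,0))
```

```text
3.4667 [ 0.4691032  -0.24524614  0.02879285] 0.043339971456736494 0.0 [-0.87560842 -0.10628272  1.52224384]
7085 [ 0.47407719 -0.23203681  0.01217195]
```

View pics/f.png

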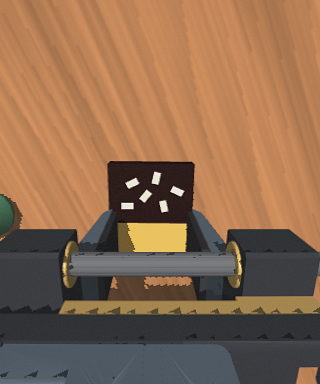

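Run:
```python
from h import *
s=bot.sense();c=cam("wrist");X=cloud(c)
T=R.from_rotvec(s["eef_rot"]).as_matrix();Y=(X-s["eef_pos"])@T
print(s["opening"],s["gripper_force"],s["eef_pos"])
for v in (215,225,235,245):
    print(v,[(u,)+tuple((Y[v,u]*1000).round().astype(int)) for u in range(190,320,6) if np.isfinite(Y[v,u]).all()])
```

```text
0.043339971456736494 0.0 [ 0.4691032  -0.24524614  0.02879285]
215 [(190, np.int64(1), np.int64(-50), np.int64(29)), (196, np.int64(1), np.int64(-45), np.int64(29)), (202, np.int64(1), np.int64(-40), np.int64(28)), (208, np.int64(18), np.int64(-27), np.int64(-19)), (214, np.int64(16), np.int64(-24), np.int64(-14)), (220, np.int64(5), np.int64(-24), np.int64(17)), (226, np.int64(5), np.int64(-19), np.int64(17)), (232, np.int64(5), np.int64(-14), np.int64(17)), (238, np.int64(5), np.int64(-10), np.int64(17)), (244, np.int64(5), np.int64(-5), np.int64(17)), (250, np.int64(5), np.int64(0), np.int64(16)), (256, np.int64(5), np.int64(4), np.int64(17)), (262, np.int64(5), np.int64(9), np.int64(17)), (268, np.int64(5), np.int64(14), np.int64(17)), (274, np.int64(5), np.int64(18), np.int64(16)), (280, np.int64(5), np.int64(23), np.int64(16)), (286, np.int64(16), np.int64(23), np.int64(-14)), (292, np.int64(18), np.int64(26), np.int64(-20)), (298, np.int64(18), np.int64(30), np.int64(-19)), (304, np.int64(1), np.int64(44), np.int64(28)), (310, np.int64(1), np.int64(49), np.int64(29)), (316, np
[... 2653 characters left out ...]
)), (238, np.int64(-20), np.int64(-10), np.int64(17)), (244, np.int64(-21), np.int64(-5), np.int64(17)), (250, np.int64(-20), np.int64(0), np.int64(15)), (256, np.int64(-20), np.int64(4), np.int64(17)), (262, np.int64(-21), np.int64(9), np.int64(17)), (268, np.int64(-20), np.int64(14), np.int64(17)), (274, np.int64(-20), np.int64(19), np.int64(17)), (280, np.int64(-20), np.int64(24), np.int64(16)), (286, np.int64(0), np.int64(23), np.int64(-25)), (292, np.int64(12), np.int64(22), np.int64(-49)), (298, np.int64(16), np.int64(24), np.int64(-58)), (304, np.int64(18), np.int64(26), np.int64(-61)), (310, np.int64(18), np.int64(29), np.int64(-61)), (316, np.int64(18), np.int64(32), np.int64(-61))]
```

Run:
```python
from h import *
import pickle
c=pickle.load(open("w1.pkl","rb"));X=cloud(c);P=c[4];H=np.array(bot.camera_info("wrist")["hand_eye"]);T=P@np.linalg.inv(H)
Y=(X-T[:3,3])@T[:3,:3]*1000
m=(Y[...,2]>-60)&(Y[...,2]<80)
for a in range(-60,80,5):
    q=m&(Y[...,2]>=a)&(Y[...,2]<a+5)
    if q.sum(): print(a,q.sum(),"x",np.percentile(Y[q][:,0],[2,98]).round(),"y",np.percentile(abs(Y[q][:,1]),[2,50,98]).round())
```

```text
-60 449 x [-15.  18.] y [44. 47. 58.]
-55 393 x [-15.  18.] y [44. 47. 57.]
-50 345 x [-15.  18.] y [44. 47. 57.]
-45 302 x [-15.  18.] y [45. 47. 56.]
-40 275 x [-15.  18.] y [45. 47. 56.]
-35 252 x [ 0. 18.] y [45. 47. 56.]
-30 248 x [-2. 18.] y [45. 47. 55.]
-25 240 x [-5. 18.] y [45. 47. 54.]
-20 234 x [-7. 18.] y [45. 47. 54.]
-15 218 x [-10.  18.] y [45. 46. 53.]
-10 110 x [-12.  18.] y [45. 46. 51.]
```

In the depth image the fingertips end at tool z of about -7 mm, not +25 mm, so the fingers closed above the tile without touching it. I'll reopen and go about 32 mm lower in steps, watching the force.

Request:
jog_arm(
  commands=[
    {"offset": [0, 0, 0], "roll": 0},
    {"offset": [0, 0, 0], "roll": 0},
    {"offset": [0, 0, 0], "roll": 0},
    {"offset": [0, 0, 0], "roll": 0},
    {"offset": [0, 0, 0], "roll": 0},
    {"offset": [0, 0, 0], "roll": 0},
    {"offset": [0, 0, 0.01], "roll": 0},
    {"offset": [0, 0, 0.018], "roll": 0},
    {"offset": [0, 0, 0.022], "roll": 0},
    {"offset": [0, 0, 0.022], "roll": 0},
  ],
  fingers=-1,
)

```text
time: 4.35
eef_pos: [0.4684, -0.2448, 0.0054]
eef_rot: [-2.632, -1.711, 0.001]
ft_force: [0.1, 0.9, -0.1]
opening: 0.0913
gripper_force: 0.0
```

Run:
```python
from h import *
s=bot.sense();c=cam("wrist");X=cloud(c);z=X[...,2]
print(s["eef_pos"],s["ft_force"],s["opening"])
T=R.from_rotvec(s["eef_rot"]).as_matrix();Y=(X-s["eef_pos"])@T*1000
q=(abs(abs(Y[...,1])-47)<3)&(abs(Y[...,0]-17)<2)
print("finger edge lowest tool z",np.nanpercentile(Y[q][:,2],[50,98,100]), "world z",np.nanpercentile(X[q][:,2],[0,1,2,5]))
m=((z>.007)&(z<.017)&(np.hypot(X[...,0]-.468,X[...,1]+.245)<.07)).astype(np.uint8)
p=X[m>0];print(len(p),cv2.minAreaRect(p[:,:2].astype(np.float32)*1000))
```

```text
[ 0.46841395 -0.24476175  0.00536907] [ 0.1383805   0.94481709 -0.12312678] 0.09132233793191834
finger edge lowest tool z [-54.74789855   5.68668096   7.03880242] world z [-0.00176658 -0.00067039 -0.00037439  0.00054215]
9140 ((469.34918212890625, -244.72457885742188), (90.6409912109375, 103.59596252441406), 65.42705535888672)
```

Request:
jog_arm(
  commands=[
    {"offset": [0, 0, 0.004], "roll": 0},
    {"offset": [0, 0, 0.008], "roll": 0},
    {"offset": [0, 0, 0.008], "roll": 0},
  ],
)

```text
time: 4.65
eef_pos: [0.4689, -0.2451, -0.0019]
eef_rot: [-2.634, -1.712, 0.0]
ft_force: [-0.3, 0.4, -0.8]
opening: 0.0911
gripper_force: 0.0
```

Request:
jog_arm(
  commands=[
    {"offset": [0, 0, 0], "roll": 0},
    {"offset": [0, 0, 0], "roll": 0},
    {"offset": [0, 0, 0], "roll": 0},
    {"offset": [0, 0, 0], "roll": 0},
    {"offset": [0, 0, 0], "roll": 0},
  ],
  fingers=1,
)

```text
time: 5.07
eef_pos: [0.4692, -0.2452, -0.0011]
eef_rot: [2.634, 1.712, 0.0]
ft_force: [0.2, -0.2, 0.8]
opening: 0.0646
gripper_force: 25.0
```

Request:
jog_arm(
  commands=[
    {"offset": [0, 0, -0.03], "roll": 0},
    {"offset": [0, 0, -0.07], "roll": 0},
    {"offset": [0.02, 0, -0.1], "roll": -0.05},
    {"offset": [0.06, 0.001, -0.1], "roll": -0.15},
    {"offset": [0.1, 0.001, -0.1], "roll": -0.25},
    {"offset": [0.14, 0.001, -0.1], "roll": -0.35},
    {"offset": [0.18, 0.002, -0.1], "roll": -0.464},
    {"offset": [0.22, 0.002, -0.1], "roll": -0.464},
    {"offset": [0.26, 0.003, -0.1], "roll": -0.464},
    {"offset": [0.294, 0.003, -0.1], "roll": -0.464},
  ],
)

```text
time: 5.9
eef_pos: [0.5919, 0.0249, 0.0989]
eef_rot: [2.169, 2.273, 0.001]
ft_force: [1.1, -0.7, -0.2]
opening: 0.0648
gripper_force: 25.0
```

Request:
jog_arm(
  commands=[
    {"offset": [0, 0, 0], "roll": 0},
    {"offset": [0, 0, 0], "roll": 0},
  ],
)

```text
time: 6.07
eef_pos: [0.5915, 0.024, 0.0986]
eef_rot: [-2.166, -2.275, -0.0]
ft_force: [-0.3, -0.7, -0.9]
opening: 0.0646
gripper_force: 25.0
```

Run:
```python
from h import *
s=bot.sense();c=cam("wrist");X=cloud(c);z=X[...,2]
cv2.imwrite("pics/g.png",c[0])
print(s["time"],s["eef_pos"],s["eef_rot"],s["opening"],s["gripper_force"])
for lo,hi in((.008,.02),(.035,.055),(.056,.07),(.08,.11),(.11,.125)):
    m=((z>lo)&(z<hi)&(X[...,0]>.42)&(X[...,0]<.7)&(np.abs(X[...,1])<.3)).astype(np.uint8)
    k,l,st,ce=cv2.connectedComponentsWithStats(m)
    for i in range(1,k):
        if st[i,4]>150:
            p=X[l==i]; r=cv2.minAreaRect(p[:,:2].astype(np.float32)*1000)
            print(lo,"obj",ce[i].round(),st[i,4],np.median(p,0).round(3),np.round(r[0]),np.round(r[1]),round(r[2],1))
```

```text
6.0667 [0.59150406 0.02397996 0.09858513] [-2.16640477e+00 -2.27512947e+00 -1.09275063e-05] 0.06455967676144289 24.99953806400299
0.008 obj [256.  94.] 9219 [0.605 0.13  0.015] [588. 104.] [111. 192.] 2.3
0.008 obj [ 94. 131.] 2306 [0.434 0.082 0.012] [442.  80.] [89. 45.] 90.0
0.008 obj [251. 127.] 793 [0.589 0.094 0.015] [589.  93.] [32. 24.] 2.8
0.008 obj [248. 293.] 381 [ 0.593 -0.091  0.015] [596. -82.] [110.  26.] 3.1
0.035 obj [250.  35.] 3586 [0.587 0.164 0.043] [572. 161.] [110.  47.] 8.3
0.035 obj [247. 113.] 3407 [0.583 0.11  0.046] [584. 106.] [67. 65.] 2.9
0.056 obj [221.  10.] 2500 [0.572 0.175 0.06 ] [542. 170.] [120.  21.] 1.8
0.08 obj [251. 169.] 200 [0.59  0.069 0.107] [590.  69.] [64.  1.] 2.8
0.11 obj [251. 211.] 8558 [0.591 0.042 0.112] [591.  41.] [84. 57.] 3.1
0.11 obj [251. 285.] 1534 [ 0.594 -0.013  0.112] [594. -14.] [65. 15.] 3.2
```

View pics/g.png

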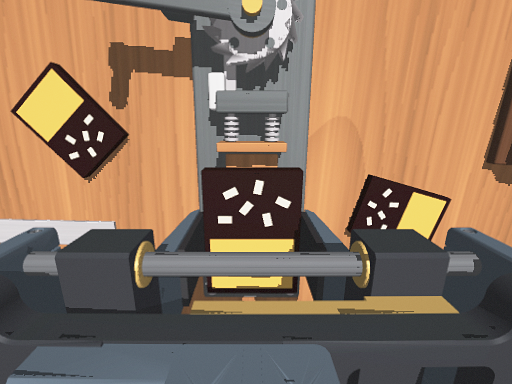

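The tile hangs flat and square (centre (251,230)). Its front edge at y=0.069 is 5 mm short of the jaw face, and the rear edge is clear of the fence. I'll shift 2 mm back and lower.

Request:
jog_arm(
  commands=[
    {"offset": [-0.002, 0, 0.035], "roll": 0},
    {"offset": [-0.002, 0, 0.06], "roll": 0},
    {"offset": [-0.002, 0, 0.072], "roll": 0},
    {"offset": [-0.002, 0, 0.0755], "roll": 0},
    {"offset": [-0.002, 0, 0.0765], "roll": 0},
    {"offset": [-0.002, 0, 0.0765], "roll": 0},
    {"offset": [-0.002, 0, 0.0765], "roll": 0},
  ],
)

```text
time: 6.7
eef_pos: [0.5918, 0.0197, 0.0231]
eef_rot: [2.17, 2.271, 0.001]
ft_force: [-0.1, -0.1, -2.1]
opening: 0.0646
gripper_force: 25.0
```

Request:
jog_arm(
  commands=[
    {"offset": [0, 0, 0.001], "roll": 0},
    {"offset": [0, 0, 0.001], "roll": 0},
    {"offset": [0, 0, 0.001], "roll": 0},
    {"offset": [0, 0, 0.001], "roll": 0},
    {"offset": [0, 0, 0.001], "roll": 0},
    {"offset": [0, 0, -0.02], "roll": 0},
    {"offset": [0, 0, -0.05], "roll": 0},
    {"offset": [0, 0, -0.09], "roll": 0},
    {"offset": [0, 0, -0.12], "roll": 0},
    {"offset": [0, 0, -0.12], "roll": 0},
  ],
  fingers=-1,
)

```text
time: 7.53
eef_pos: [0.5944, 0.0202, 0.1483]
eef_rot: [2.165, 2.267, 0.009]
ft_force: [1.9, -0.5, 1.3]
opening: 0.0913
gripper_force: 0.0
```

Run:
```python
from h import *
s=bot.sense();c=cam("wrist");X=cloud(c);z=X[...,2]
cv2.imwrite("pics/i.png",c[0])
print(s["time"],s["eef_pos"],s["eef_rot"],s["opening"],s["gripper_force"])
for lo,hi in((.029,.041),(.043,.055),(.056,.065),(.11,.125)):
    m=((z>lo)&(z<hi)&(X[...,0]>.42)&(X[...,0]<.7)&(X[...,1]>-.3)&(X[...,1]<.3)).astype(np.uint8)
    k,l,st,ce=cv2.connectedComponentsWithStats(m)
    for i in range(1,k):
        if st[i,4]>100:
            p=X[l==i]; r=cv2.minAreaRect(p[:,:2].astype(np.float32)*1000)
            print(lo,"obj",ce[i].round(),st[i,4],np.median(p,0).round(3),np.round(r[0],1),np.round(r[1],1),round(r[2],1))
```

```text
7.5333 [0.59435949 0.02016346 0.14832465] [2.16497103 2.26732404 0.0087597 ] 0.0912723543947911 0.0
0.029 obj [217.  89.] 301 [0.555 0.127 0.037] [557.1 122.4] [14.1 29. ] 2.7
0.029 obj [248. 124.] 442 [0.589 0.092 0.037] [588.4  93.5] [57.  23.7] 2.7
0.029 obj [248. 187.] 4401 [0.592 0.023 0.035] [592.6  20.3] [65.1 90.2] 2.4
0.029 obj [248. 233.] 210 [ 0.594 -0.033  0.035] [594.1 -32.9] [59.3  1.1] 2.7
0.043 obj [252.  43.] 1093 [0.594 0.164 0.044] [588.5 172. ] [63.7 54.1] 44.2
0.043 obj [247. 101.] 1126 [0.587 0.114 0.046] [587.6 114.5] [59.7 17.2] 2.6
0.043 obj [248. 139.] 463 [0.59  0.078 0.048] [589.2  77.8] [58.8  7.2] 2.6
0.043 obj [248. 242.] 638 [ 0.595 -0.039  0.045] [594.2 -40.3] [59.3 15.6] 2.7
0.056 obj [198.  18.] 3624 [0.543 0.182 0.06 ] [529.4 177.4] [144.3  34.4] 0.9
```

The tile lies flat at (0.5926, 0.0203), top at z 0.035, within 2 mm of the bed centre and square. The jaw-to-fence slack is about 17 mm. Next I'll move above the knob and turn the fingers to straddle it.

Request:
jog_arm(
  commands=[
    {"offset": [0.04, -0.027, -0.03], "roll": -0.12},
    {"offset": [0.08, -0.05, -0.045], "roll": -0.24},
    {"offset": [0.12, -0.08, -0.045], "roll": -0.37},
    {"offset": [0.15, -0.1, -0.045], "roll": -0.49},
    {"offset": [0.171, -0.113, -0.045], "roll": -0.62},
    {"offset": [0.171, -0.113, -0.045], "roll": -0.74},
    {"offset": [0.171, -0.113, -0.045], "roll": -0.86},
    {"offset": [0.171, -0.113, -0.045], "roll": -0.99},
    {"offset": [0.171, -0.113, -0.045], "roll": -1.11},
    {"offset": [0.171, -0.113, -0.045], "roll": -1.23},
  ],
)

```text
time: 8.42
eef_pos: [0.47, 0.1859, 0.1864]
eef_rot: [-0.451, -3.108, 0.001]
ft_force: [0.9, -0.1, -0.2]
opening: 0.0915
gripper_force: 0.0
```

Request:
jog_arm(
  commands=[
    {"offset": [0, 0, 0], "roll": -0.12},
    {"offset": [0, 0, 0], "roll": -0.25},
    {"offset": [0, 0, 0], "roll": -0.25},
    {"offset": [0, 0, 0], "roll": -0.25},
  ],
)

```text
time: 8.75
eef_pos: [0.4702, 0.1858, 0.1867]
eef_rot: [-0.076, -3.14, 0.0]
ft_force: [0.4, -0.1, 0.4]
opening: 0.0911
gripper_force: 0.0
```

Run:
```python
from h import *
s=bot.sense();c=cam("wrist");X=cloud(c);z=X[...,2]
cv2.imwrite("pics/j.png",c[0])
T=R.from_rotvec(s["eef_rot"]).as_matrix()
print(s["time"],s["eef_pos"],s["ft_force"],T[:2,:2].round(3),s["joints"])
for lo,hi in((.11,.125),(.055,.065)):
    m=((z>lo)&(z<hi)&(X[...,0]>.42)&(X[...,0]<.7)&(X[...,1]>-.3)&(X[...,1]<.3)).astype(np.uint8)
    k,l,st,ce=cv2.connectedComponentsWithStats(m)
    for i in range(1,k):
        if st[i,4]>80:
            p=X[l==i]; r=cv2.minAreaRect(p[:,:2].astype(np.float32)*1000)
            print(lo,"obj",ce[i].round(),st[i,4],np.median(p,0).round(3),np.round(r[0],1),np.round(r[1],1),round(r[2],1))
```

```text
8.75 [0.47017734 0.18579145 0.18666249] [ 0.41901165 -0.07005428  0.4452058 ] [[-0.999  0.048]
 [ 0.048  0.999]] [ 2.58142675e-01  3.50665772e-01  1.66065380e+00  1.86576639e-05
  1.13142121e+00 -1.26445397e+00]
0.11 obj [254. 199.] 264 [0.469 0.188 0.117] [470.  188.5] [16.7 17. ] 87.6
0.055 obj [254. 180.] 122 [0.46  0.189 0.062] [464.9 188.9] [21.3 16.6] 84.2
0.055 obj [252. 229.] 640 [0.524 0.183 0.06 ] [523.1 183.6] [18.  63.2] 85.0
0.055 obj [250. 280.] 112 [0.596 0.177 0.061] [595.7 177.4] [31.2 11.6] 86.5
```

Request:
jog_arm(
  commands=[
    {"offset": [0, 0.002, 0.03], "roll": 0},
    {"offset": [0, 0.002, 0.07], "roll": 0},
    {"offset": [0, 0.002, 0.1], "roll": 0},
    {"offset": [0, 0.002, 0.115], "roll": 0},
    {"offset": [0, 0.002, 0.119], "roll": 0},
    {"offset": [0, 0.002, 0.119], "roll": 0},
  ],
)

```text
time: 9.3
eef_pos: [0.47, 0.1877, 0.0674]
eef_rot: [-0.074, -3.139, 0.001]
ft_force: [-0.0, -0.6, 0.6]
opening: 0.0918
gripper_force: 0.0
```

Request:
jog_arm(
  commands=[
    {"offset": [0, 0, 0], "roll": 0},
    {"offset": [0, 0, 0], "roll": 0},
    {"offset": [0, 0, 0], "roll": 0},
    {"offset": [0, 0, 0], "roll": 0},
    {"offset": [0, 0, 0], "roll": 0},
    {"offset": [0, 0, 0], "roll": 0},
    {"offset": [0, 0, 0], "roll": 0},
    {"offset": [0, 0, 0], "roll": 0},
    {"offset": [0, 0, 0], "roll": 0},
    {"offset": [0, 0, 0], "roll": 0},
  ],
  fingers=0.54,
  newtons=40,
)

```text
time: 10.13
eef_pos: [0.4706, 0.1879, 0.0682]
eef_rot: [-0.07, -3.141, 0.0]
ft_force: [-0.4, 0.3, -1.2]
opening: 0.0272
gripper_force: 0.0
```

Request:
jog_arm(
  commands=[
    {"offset": [0, 0.005, 0], "roll": 0},
    {"offset": [-0.001, 0.012, 0], "roll": 0},
    {"offset": [-0.003, 0.02, 0], "roll": 0},
    {"offset": [-0.0045, 0.026, 0], "roll": 0},
    {"offset": [-0.0045, 0.029, 0], "roll": 0},
    {"offset": [-0.0045, 0.029, 0], "roll": 0},
    {"offset": [-0.0045, 0.029, 0], "roll": 0},
  ],
)

```text
time: 10.72
eef_pos: [0.4764, 0.217, 0.0682]
eef_rot: [0.07, 3.141, 0.0]
ft_force: [-0.1, -0.5, -0.0]
opening: 0.0211
gripper_force: 0.0
```

Run:
```python
from h import *
s=bot.sense();c=cam("wrist");X=cloud(c);z=X[...,2]
cv2.imwrite("pics/k.png",c[0])
print(s["time"],s["eef_pos"],s["ft_force"],s["opening"])
m=((z>.11)&(z<.122)&(X[...,0]>.42)&(X[...,0]<.52)&(X[...,1]>.15)&(X[...,1]<.3))
p=X[m];
if len(p): print(len(p),cv2.minAreaRect(p[:,:2].astype(np.float32)*1000))
```

```text
10.7167 [0.47644836 0.21695728 0.06821702] [-0.06572096 -0.45262492 -0.03435969] 0.021134843783313362
656 ((476.573974609375, 216.9197998046875), (42.24908447265625, 34.30414962768555), 87.38863372802734)
```

View pics/k.png

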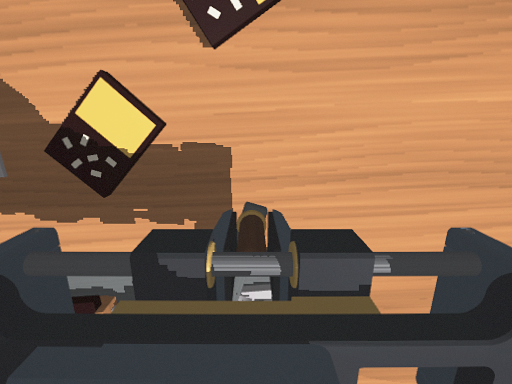

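The knob sits between the fingertips (252,235). I'll feel for the rest stop.

Request:
jog_arm(
  commands=[
    {"offset": [-0.0005, 0.0015, 0], "roll": 0},
    {"offset": [-0.001, 0.003, 0], "roll": 0},
    {"offset": [-0.001, 0.003, 0], "roll": 0},
    {"offset": [-0.001, 0.003, 0], "roll": 0},
  ],
)

```text
time: 11.1
eef_pos: [0.477, 0.2185, 0.0682]
eef_rot: [-0.07, -3.14, 0.003]
ft_force: [-1.0, -10.5, 2.8]
opening: 0.021
gripper_force: 5.1
```

Request:
jog_arm(
  commands=[
    {"offset": [0.0043, -0.018, 0], "roll": 0},
    {"offset": [0.0057, -0.036, 0], "roll": 0},
    {"offset": [0.0044, -0.054, 0], "roll": 0},
    {"offset": [0.002, -0.066, 0], "roll": 0},
    {"offset": [0.0004, -0.0713, 0], "roll": 0},
    {"offset": [0.0004, -0.0713, 0], "roll": 0},
    {"offset": [0.0004, -0.0713, 0], "roll": 0},
  ],
)

```text
time: 11.68
eef_pos: [0.4746, 0.1485, 0.0684]
eef_rot: [0.072, 3.14, 0.0]
ft_force: [0.6, -0.1, -0.2]
opening: 0.021
gripper_force: 0.0
```

```bash
cat > look.py <<'E'
from h import *
for n in("side","scene"):
    c=cam(n);X=cloud(c);z=X[...,2]
    # jaw front/tile/fence along clamp y, strip around axis
    u=np.array([.0423,-.999]);o=np.array([.5926,.0693])
    q=(X[...,:2]-[.5926,.0])
    D=X[...,:2]-np.array([.5892,.0778]); yc=D@np.array([-.0423,.999])+.0088; xc=D@np.array([.999,.0423])
    k=(abs(xc)<.028)
    a=k&(z>.0425)&(z<.055)&(yc>-.05)&(yc<.045); b=k&(z>.028)&(z<.041)&(yc>-.115)&(yc<.0)
    f=k&(z>.04)&(z<.05)&(yc<-.09)&(yc>-.14)
    print(n,"jaw y min",np.percentile(yc[a],[1,5,50]).round(4),"tile y",np.percentile(yc[b],[2,98]).round(4),"fence",np.percentile(yc[f],[5,95]).round(4) if f.sum() else 0)
s=bot.sense();print(s["time"],s["eef_pos"],s["ft_force"],s["opening"],s["gripper_force"])
E
python3 look.py
```

```text
side jaw y min [-0.0015 -0.0007  0.031 ] tile y [-0.1144 -0.0012] fence [-0.1151 -0.101 ]
scene jaw y min [-0.0183 -0.0075  0.0268] tile y [-0.1005 -0.0035] fence [-0.1228 -0.1061]
11.7833 [0.47431032 0.14893779 0.06833265] [ 1.10652567 -0.13908515 -0.70261899] 0.020942312870468056 0.0
```

Request:
jog_arm(
  commands=[
    {"offset": [0.004, 0.0173, 0], "roll": 0},
    {"offset": [0.0053, 0.0353, 0], "roll": 0},
    {"offset": [0.0039, 0.0533, 0], "roll": 0},
    {"offset": [0, 0.0693, 0], "roll": 0},
    {"offset": [0, 0.0693, 0], "roll": 0},
    {"offset": [0.0039, 0.0533, 0], "roll": 0},
    {"offset": [0.0053, 0.0353, 0], "roll": 0},
    {"offset": [0.004, 0.0173, 0], "roll": 0},
    {"offset": [0, 0, 0], "roll": 0},
    {"offset": [0, 0, 0], "roll": 0},
  ],
)

```text
time: 12.62
eef_pos: [0.4742, 0.147, 0.0682]
eef_rot: [-0.071, -3.141, 0.001]
ft_force: [0.0, 0.3, 0.9]
opening: 0.0209
gripper_force: 0.0
```

```bash
python3 look.py
```

```text
side jaw y min [-0.0071 -0.0063  0.0261] tile y [-0.1146 -0.005 ] fence [-0.1152 -0.1008]
scene jaw y min [-0.0137 -0.0122  0.0208] tile y [-0.1002 -0.0098] fence [-0.122  -0.1062]
12.7167 [0.47422379 0.14873577 0.06833276] [ 0.07118208 -0.385076    0.09093661] 0.02128459681927952 0.33651798963546753
```

Notch 2 has caught, with the jaw 6 mm further on. Notch 3 next; only slight contact is expected.

Request:
jog_arm(
  commands=[
    {"offset": [0.004, 0.0173, 0], "roll": 0},
    {"offset": [0.0053, 0.0353, 0], "roll": 0},
    {"offset": [0.0039, 0.0533, 0], "roll": 0},
    {"offset": [0, 0.0693, 0], "roll": 0},
    {"offset": [0, 0.0693, 0], "roll": 0},
    {"offset": [0.0039, 0.0533, 0], "roll": 0},
    {"offset": [0.0053, 0.0353, 0], "roll": 0},
    {"offset": [0.004, 0.0173, 0], "roll": 0},
    {"offset": [0, 0, 0], "roll": 0},
    {"offset": [0, 0, 0], "roll": 0},
  ],
)

```text
time: 13.55
eef_pos: [0.4741, 0.1476, 0.0683]
eef_rot: [-0.071, -3.141, 0.0]
ft_force: [0.8, 1.0, 0.2]
opening: 0.0213
gripper_force: 0.2
```

Request:
jog_arm(
  commands=[
    {"offset": [0, 0, 0], "roll": 0},
    {"offset": [0, 0, 0], "roll": 0},
    {"offset": [0, 0, 0], "roll": 0},
    {"offset": [0, 0, 0], "roll": 0},
  ],
)

```text
time: 13.88
eef_pos: [0.4741, 0.1494, 0.0683]
eef_rot: [0.069, 3.14, 0.0]
ft_force: [1.1, 1.6, 0.2]
opening: 0.0213
gripper_force: 0.8
```

```bash
python3 look.py
```

```text
side jaw y min [-0.0114 -0.0104  0.0216] tile y [-0.1145 -0.0089] fence [-0.1151 -0.1014]
scene jaw y min [-0.0175 -0.0162  0.016 ] tile y [-0.1051 -0.0131] fence [-0.1214 -0.1047]
13.9833 [0.47413319 0.14908218 0.06831768] [-0.04133075  1.1461642  -0.43220532] 0.020778062693062586 0.9088728949427605
```

Held force is about 1.3 N, so the squeeze is roughly 10–17 N. Notch 4 will be slower, with a standstill at the end.

Request:
jog_arm(
  commands=[
    {"offset": [0.004, 0.0173, 0], "roll": 0},
    {"offset": [0.0053, 0.0353, 0], "roll": 0},
    {"offset": [0.0039, 0.0533, 0], "roll": 0},
    {"offset": [0, 0.0693, 0], "roll": 0},
    {"offset": [0, 0.0693, 0], "roll": 0},
    {"offset": [0.0039, 0.0533, 0], "roll": 0},
    {"offset": [0.005, 0.04, 0], "roll": 0},
    {"offset": [0.0047, 0.027, 0], "roll": 0},
    {"offset": [0.0033, 0.0135, 0], "roll": 0},
    {"offset": [0, 0, 0], "roll": 0},
  ],
)

```text
time: 14.82
eef_pos: [0.4728, 0.1476, 0.0682]
eef_rot: [-0.071, -3.139, -0.0]
ft_force: [-3.5, 5.9, -0.4]
opening: 0.0211
gripper_force: 2.9
```

Request:
jog_arm(
  commands=[
    {"offset": [0, 0, 0], "roll": 0},
    {"offset": [0, 0, 0], "roll": 0},
    {"offset": [0, 0, 0], "roll": 0},
    {"offset": [0, 0, 0], "roll": 0},
    {"offset": [0, 0, 0], "roll": 0},
    {"offset": [0, 0, 0], "roll": 0},
  ],
)

```text
time: 15.32
eef_pos: [0.4739, 0.1489, 0.0683]
eef_rot: [-0.069, -3.141, -0.0]
ft_force: [-2.5, 4.1, -0.1]
opening: 0.0211
gripper_force: 1.9
```

```bash
python3 look.py; python3 look.py|tail -1
```

```text
side jaw y min [-0.012  -0.0108  0.0158] tile y [-0.1144 -0.0089] fence [-0.1157 -0.1007]
scene jaw y min [-0.0342 -0.0174  0.0101] tile y [-0.0995 -0.0131] fence [-0.1225 -0.0996]
15.4167 [0.47388947 0.14872667 0.06826518] [-2.37788793  3.8910449  -0.23254463] 0.020689371686569976 2.008415311574936
15.5167 [0.47390257 0.14863316 0.06826432] [-2.50472217  4.54416947  0.46509406] 0.020975773879995507 2.0292263478040695
```

The standstill force along the swing is about 4.7 N, so the squeeze is roughly 40–45 N. Notch 5 would bring it to 65–72 N, which needs about 9.5–10 N, right at the limit. I'll probe it slowly, stopping before the catch to read the force at standstill.

Request:
jog_arm(
  commands=[
    {"offset": [0.004, 0.0173, 0], "roll": 0},
    {"offset": [0.0053, 0.0353, 0], "roll": 0},
    {"offset": [0.0039, 0.0533, 0], "roll": 0},
    {"offset": [0, 0.0693, 0], "roll": 0},
    {"offset": [0, 0.0693, 0], "roll": 0},
    {"offset": [0.0039, 0.0533, 0], "roll": 0},
    {"offset": [0.005, 0.042, 0], "roll": 0},
    {"offset": [0.0052, 0.032, 0], "roll": 0},
    {"offset": [0.0045, 0.022, 0], "roll": 0},
    {"offset": [0.0037, 0.016, 0], "roll": 0},
  ],
)

```text
time: 16.35
eef_pos: [0.4701, 0.164, 0.0682]
eef_rot: [-0.071, -3.139, -0.0]
ft_force: [-5.1, 8.5, 0.8]
opening: 0.0208
gripper_force: 4.3
```

Request:
jog_arm(
  commands=[
    {"offset": [-0.0007, -0.004, 0], "roll": 0},
    {"offset": [-0.0007, -0.004, 0], "roll": 0},
    {"offset": [-0.0007, -0.004, 0], "roll": 0},
    {"offset": [-0.0007, -0.004, 0], "roll": 0},
    {"offset": [-0.0007, -0.004, 0], "roll": 0},
    {"offset": [-0.0007, -0.004, 0], "roll": 0},
  ],
)

```text
time: 16.85
eef_pos: [0.4711, 0.1605, 0.0682]
eef_rot: [-0.07, -3.14, -0.0]
ft_force: [-4.7, 5.9, -0.1]
opening: 0.021
gripper_force: 2.7
```

```bash
python3 look.py|tail -1; python3 look.py|tail -1
```

```text
16.95 [0.47112093 0.16054809 0.06820003] [-3.74722613  5.59516833  0.1010511 ] 0.021021725236361845 2.6713281869888306
17.05 [0.47112078 0.16055042 0.06820818] [-5.05991127  5.93484887 -0.01932571] 0.021326557815153177 2.670644223690033
```

Held force is about 6.4 N, so about 58 N now and about 65 N at the catch. That needs a push of about 9 N, under the limit, so I'll finish this notch. The one after would need about 12.5 N, so I stop there.

Request:
jog_arm(
  commands=[
    {"offset": [-0.001, -0.004, 0], "roll": 0},
    {"offset": [-0.002, -0.008, 0], "roll": 0},
    {"offset": [-0.003, -0.012, 0], "roll": 0},
    {"offset": [-0.003, -0.0125, 0], "roll": 0},
    {"offset": [-0.003, -0.0125, 0], "roll": 0},
    {"offset": [-0.003, -0.0125, 0], "roll": 0},
    {"offset": [-0.003, -0.0125, 0], "roll": 0},
    {"offset": [-0.003, -0.0125, 0], "roll": 0},
  ],
)

```text
time: 17.72
eef_pos: [0.4734, 0.148, 0.0682]
eef_rot: [-0.071, -3.14, -0.0]
ft_force: [-4.8, 6.8, 1.2]
opening: 0.0212
gripper_force: 3.2
```

```bash
python3 look.py; python3 look.py|tail -1
```

```text
side jaw y min [-0.0118 -0.0102  0.0096] tile y [-0.1142 -0.0093] fence [-0.1148 -0.1012]
scene jaw y min [-0.0185 -0.0171  0.0027] tile y [-0.1071 -0.0134] fence [-0.1227 -0.0956]
17.8167 [0.47333462 0.14798078 0.06814466] [-4.95718254  6.44729026  0.11893827] 0.020991221864601235 3.176731690764427
17.9167 [0.47338001 0.14799397 0.06817042] [-5.45330186  6.10235734  0.62461564] 0.021116251374343434 3.175932392477989
```

Request:
jog_arm(
  commands=[
    {"offset": [0.004, 0.0178, 0], "roll": 0},
    {"offset": [0.0053, 0.0358, 0], "roll": 0},
    {"offset": [0.0039, 0.0538, 0], "roll": 0},
    {"offset": [0, 0.0693, 0], "roll": 0},
    {"offset": [0, 0.0698, 0], "roll": 0},
    {"offset": [0, 0.0698, 0], "roll": 0},
    {"offset": [0, 0.0683, 0], "roll": 0},
    {"offset": [0, 0.0683, 0], "roll": 0},
  ],
)

```text
time: 18.58
eef_pos: [0.4773, 0.2156, 0.0684]
eef_rot: [0.071, 3.14, 0.0]
ft_force: [0.2, 0.7, 0.3]
opening: 0.0211
gripper_force: 0.0
```

Request:
jog_arm(
  commands=[
    {"offset": [0, 0, 0], "roll": 0},
    {"offset": [0, 0, 0], "roll": 0},
    {"offset": [0, 0, 0], "roll": 0},
    {"offset": [0, 0, -0.02], "roll": 0},
    {"offset": [0, 0, -0.05], "roll": 0},
    {"offset": [0, 0, -0.09], "roll": 0},
    {"offset": [0, 0, -0.13], "roll": 0},
    {"offset": [0, 0, -0.15], "roll": 0},
    {"offset": [0, 0, -0.15], "roll": 0},
    {"offset": [0, 0, -0.15], "roll": 0},
  ],
  fingers=0.2,
)

```text
time: 19.42
eef_pos: [0.4776, 0.2162, 0.2194]
eef_rot: [0.071, 3.138, 0.001]
ft_force: [1.3, 0.1, -0.3]
opening: 0.0366
gripper_force: 0.0
```

```bash
python3 look.py
python3 - <<'E'
from h import *
c=cam("wrist");X=cloud(c);z=X[...,2]
m=((z>.11)&(z<.125)&(X[...,0]>.42)&(X[...,0]<.52)&(X[...,1]>.12)&(X[...,1]<.26))
k=X[m];r=cv2.minAreaRect(k[:,:2].astype(np.float32)*1000);print("knob",len(k),r)
a=np.degrees(np.arctan2(r[0][1]-179.2,r[0][0]-585));print("lever rad",np.radians(a-160.5))
c=cam("side");X=cloud(c);z=X[...,2]
m=((z>.03)&(z<.04)&(abs(X[...,0]-.5926)<.045)&(X[...,1]>-.026)&(X[...,1]<.055));p=X[m];print("tile",len(p),cv2.minAreaRect(p[:,:2].astype(np.float32)*1000),np.median(p[:,2]))
E
```

```text
side jaw y min [-0.0116 -0.0108  0.0111] tile y [-0.1143 -0.0091] fence [-0.1152 -0.1012]
scene jaw y min [-0.0193 -0.0173  0.0038] tile y [-0.1032 -0.0132] fence [-0.1212 -0.1056]
19.5167 [0.47651108 0.21589829 0.21747363] [ 0.15804081 -0.28488984 -0.75921581] 0.0364819528721222 0.0
knob 215 ((476.0832214355469, 216.70452880859375), (16.372941970825195, 16.916101455688477), 87.89408111572266)
lever rad 0.008714544226388253
tile 466 ((590.0702514648438, 15.386133193969727), (69.46336364746094, 80.87770080566406), 1.6538487672805786) 0.03444802603370728
```

```bash
python3 -c "
from station import bot
print(bot.close_job())"
```

```text
the job is handed in; nothing more can be done
None
```

I handed the job in: the tile lies flat and square on the clamp bed, squeezed to about 60–65 N (estimated from the lever force) after five notches; the lever is at its rest stop and the arm is clear. The hand-in call returned no verdict.

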